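Roll a jar up into the bench labeller

ROBOT

A 7-joint arm with a two-finger parallel gripper is mounted at the origin on the work surface. World frame = base frame: x ahead of the robot, y to its left, z up, the work surface at z = 0. Lengths are in m, angles in rad, forces in N, time in s.
With the tool pointing down it reaches from about 0.4 to 0.875 m from the base axis. Payload 19.3 kg.
Tool frame: the origin (TCP) lies at the very end of the fingers, on their centre line; the grasp point (between the pads) lies 19 mm behind it (pinch_z is the distance from the TCP to the grasp point, in m); z points along the fingers, x is the direction in which the jaws open and shut, and the axes are right-handed (so a half turn about z gives the same grasp; the last joint's range is limited). The gripper opens to 85 mm and grips with 20 to 120 N. Pads are 22 mm wide; open, the fingers measure 114 mm over their backs; the gripper's body (76 mm by 85 mm) begins 54 mm behind the grasp point. The pads swing forward as they close: fully open they stand 13 mm farther back than shut.
Start: joints at [1.13, 0.521, -0.036, 1.599, 0.021, 1.021, -0.113], TCP at [0.226, -0.583, 0.231] pointing down, gripper open.
Joint ranges: [-2.91, 2.91], [-0.3, 2.13], [-1.5, 1.42], [0.17, 2.43], [-1.26, 4.41], [0.16, 1.93], [-2.52, 2.52]. Speed limits (rad/s): [1.89, 1.89, 2.39, 2.39, 3.01, 3.01, 3.01].

INTERFACE

Orientations are given as a unit quaternion [w, x, y, z].
In Python, from plant import sense, get_image, sign_off, regions_of, pinch_z gives the robot as it stands. The module is installed in compiled form; this text tells all that it offers.
- The arm moves only by the shell command python3 -m handwheel 'ROWS'. ROWS is JSON, one flat list of numbers, 7 for each row, row after row: the shift along the tool's x, y, z in units of 50 mm (1.0 is 50 mm), then the turn, a rotation vector about the tool's x, y, z in units of 8 degrees (1.0 is 8 degrees), then the opening, from 0 (shut) to 1 (fully open). In form: [dx, dy, dz, ax, ay, az, fingers, dx, dy, dz, ax, ay, az, fingers, ...]. A call has 1 to 12 rows; each row shifts and turns the commanded pose from where the row before left it, along the tool's axes as they then stand; what a row does not reach is not made up. A row lasts 1/10 s, in which the tool goes at most 50 mm and 8.59 degrees, less where a joint would pass 70% of its speed; a pose out of reach is approached as far as the arm can. A call is refused whole if a number of a shift passes 1 or a number of a turn 1, either way. A call with a gripper value outside its range is refused whole. The fingers move at their own pace and stop on an object; the grip force is fixed at half the most. Time passes only in rows, so rows that do not move let the fingers close. It gives the time, the measured TCP pose, the force and the opening at its end, in the units of the state.
- sense(): the state, without advancing time (a new reading comes with each control period).
- get_image(name): name is "side" or "top"; returns a dict with "frame" (384x512x3 uint8, red, green, blue), "fx", "fy", "cx", "cy" (pixels), "R" (3x3) and "t" (3): a world point X has camera coordinates R X + t. Camera axes: x right, y down, z forward; pixel columns grow to the right and rows downward; lengths in m; the calibration is good to about 2 mm. A picture is of the moment at which its call begins. There is no depth.
- sign_off(): hands the job in, once; it reports no verdict.
Trained networks look in the newest picture that a camera, given by its name, has taken for a name from the list of things; names that differ only in an ending like _2 or _b are one class to them, and where a whole thing is asked for, a point or a joint stands for the part that bears it (a point fixed in the world has none). Each returns a list of dicts, best first, with "score" (0 to 1); they miss things now and then, are a little off and sometimes report something else, mostly with a low value. They report only what shows in the picture. A call takes as long as a camera call.
- regions_of(label, camera): "region" (384x512 bool, what is visible of it) and "extent" ([left, top, width, height] in pixels, round what is visible of it).
The state is a dict: "time": time; "joint_positions": joint angles; "joint_velocities": joint speeds; "joint_efforts": joint torques, N m; "eef_pos": TCP position; "orientation": TCP orientation; "wrist_force": force on the tool from outside, world axes, zero at the start; "moment": the same for the moment, N m; "opening": finger opening in m.
Only numpy, scipy, OpenCV 4.12 (cv2) and the standard library are available. Lean on these libraries where they do the work, as an engineer would, in place of code of your own. Each camera call takes 0.05 s, during which the arm holds its last target.

TASK

Load the jar that lies at the foot of the labeller's loading ramp: with the fingertips behind it, roll it up the ramp and keep touching it all the way so that it never rolls free on the slope, until it drops into the cradle between the two rollers and rests against the thicker rear one. In the cradle push it endways along the rollers until its base is flush against the upright guide plate, then take the hand away and leave it lying there. Only push the jar, never grip or lift it, and leave all the other things on the table where they are.

Things in the scene. Friction and masses are not known exactly. Their poses are not given: they have to be found in the camera images.
- labeller: hand-cranked bench jar labeller, fixed, 180 mm wide. Origin on the table under the front roller's axis; z up, x level, up the ramp's direction, y along the rollers towards the guide plate. Side plates at y +-88, up to z 54 mm beside the front roller, 73 beside the rear one, else below 38. Behind the rollers a peel plate (x 85 to 130, top z 78) and a label reel (x 142 to 248, top z 138)
- ramp: steel loading ramp, 170 mm wide, rising at 10 degrees. Origin in the middle of its upper edge, on the rolling surface; x up along the slope, y as the labeller's, z square to the slope. Runs from x -157 (foot) to 0 mm. The lip at the foot is 10 mm high, the side flanges 6 mm. A jar on it has its axis 30 mm above the surface. Open above
- front_roller: front roller of the cradle, just past the ramp's upper edge: radius 12 mm, turns freely, origin mid-length on its axis at labeller x 0, z 40 mm, 166 mm long along the labeller's y. Its top stands about 1 mm proud of the slope
- drive_roller: thicker rear roller, the jar's stop: radius 18 mm, stiff to turn, origin mid-length on its axis at labeller x 66, z 55 mm, 166 mm long. Its crank is on the guide plate's side, y 93 to 141 mm, up to z 105 mm
- jar: the filled jar to load, the only one lying down, no label: smooth glass (friction about 0.35), diameter 60, length 78 mm, 180 to 280 g. Origin on its axis at mid-length; its y is that axis: flat base at y +39 (guide side), lid top at -39; lid (diameter 57) from -39 to -25 mm. x, z turn as it rolls. Starts on the ramp against the lip, parallel to the rollers, base 18 to 36 mm short of the guide's face. Rolls back if let go
- cradle (a point): where the jar's origin is when loaded: lying on both rollers, base against the guide plate; 22 mm uphill of the front roller's axis, 76 mm above the table. Once its axis is past the front roller's top the jar drops 6 mm into the cradle and stays
- guide_face (a point): point on the upright steel guide plate (fixed, 36 mm along the labeller's x, 58 to 100 mm above the table) that the middle of the jar's base must meet; the face is square to the labeller's y, 39 mm from cradle along +y
- jar_a: a finished jar standing upright beyond the labeller's ramp (diameter 60, height 78 mm, white and green label band, gold lid); origin at the centre of its underside. Bystander
- jar_b: a finished jar like jar_a, standing upright on the guide side of the ramp; origin at the centre of its underside. Bystander
- jar_c: an unlabelled jar of the same size standing upright before the foot of the ramp; origin at the centre of its underside. Bystander
- label_reel: spare label reel standing on its flat side, diameter 106, height 76 mm; origin at the centre of its underside. Bystander
- lid_box: open white box of gold lids, 160 x 130 x 55 mm; origin at the centre of its underside. Bystander
- spray: clear bottle with white cap, diameter 68, height 170 mm; origin at the centre of its underside. Bystander

How it is judged:
At the end, for the whole second after the job is handed in: The jar lies at rest in the cradle on both rollers (within 4 mm of its seat), its axis parallel to the rollers (within 0.06 rad) and its base against the guide plate (within 3 mm), released (x of jar in the frame of cradle between -0.004 and 0.004 m and z of jar in the frame of cradle between -0.004 and 0.004 m and y of jar in the frame of cradle between -0.003 and 0.003 m and angle between the y axis of jar and the y axis of labeller, either way round below 0.06 rad and linear speed of jar below 0.02 m/s and angular speed of jar below 0.3 rad/s); the robot touches nothing.
It fails at once if the jar is lifted more than 9 mm off the ramp's slope (z of jar in the frame of ramp above 0.039 m).
It fails at once if the jar is taken between the fingers (the grasp point between them is inside the jar) (distance between the grasp point and jar below 0.029 m).
It fails at once if the jar rolls free on the ramp, rolling back or flicked up, faster than 0.12 m/s with no finger touching it (contact force between each of the fingers, the arm and jar below 0.01 N and linear speed of jar above 0.12 m/s and x of jar in the frame of ramp below -0.005 m).
It fails at once if another thing on the table is moved more than 20 mm (distance of any of jar_a, jar_b, jar_c, label_reel, lid_box, spray from where it was at the start of the episode above 0.02 m).
It also fails if it takes over 54 s, if anything falls off the work surface, if the arm or the gripper's body presses on something with over 40 N, if the wrist force passes 120 N, or if a joint passes its speed limit or range.

## Working session

There is one attempt and no reset: what is moved stays moved. The work goes in short steps, Python scripts to look and compute and a shell command to move; the robot and the scene stay as the last step left them, time stands still between calls to the robot, and variables do not carry over. Pictures are saved under pics/ and viewed, and the job is handed in when it is done.

```bash
mkdir -p pics; ls; cat > h.py <<'E'
import numpy as np, cv2
from plant import *
def snap(cam,fn):
    d=get_image(cam); cv2.imwrite('pics/'+fn,d['frame'][:,:,::-1]); return d
def proj(d,X):
    c=np.array(d['R'])@np.array(X)+np.array(d['t']); return np.array([d['fx']*c[0]/c[2]+d['cx'],d['fy']*c[1]/c[2]+d['cy']])
def ray(d,u,v):
    R=np.array(d['R']);t=np.array(d['t']); o=-R.T@t; r=R.T@np.array([(u-d['cx'])/d['fx'],(v-d['cy'])/d['fy'],1.]); return o,r/np.linalg.norm(r)
def atz(d,u,v,z):
    o,r=ray(d,u,v); return o+r*(z-o[2])/r[2]
E
python3 - <<'E'
from h import *
np.set_printoptions(precision=4,suppress=True)
for c in ['top','side']:
    d=snap(c,c+'0.png'); print(c,d['fx'],d['cx'],d['cy'],np.array(d['R']),d['t'], -np.array(d['R']).T@np.array(d['t']))
    for n in ['labeller','ramp','front_roller','drive_roller','jar','guide_face','jar_a','jar_b','jar_c','label_reel','lid_box','spray']:
        try:
            print(n,[(round(r['score'],2),r['extent']) for r in regions_of(n,c)][:4])
        except Exception as e: print(n,e)
s=sense(); print(s['time'],s['eef_pos'],s['orientation'],s['opening'],s['wrist_force'],pinch_z)
E
```

```text
pics
top 373.5500854066187 261.14927579273717 198.06876862344478 [[-0.0227 -0.9995 -0.0217]
 [-0.9879  0.0257 -0.1531]
 [ 0.1536  0.018  -0.988 ]] [0.0451 0.6001 1.0242] [0.4365 0.0112 1.1047]
labeller [(0.6, [158.0, 189.1, 153.2, 86.7])]
ramp [(0.66, [250.2, 195.5, 61.9, 61.3])]
front_roller [(0.81, [242.7, 193.2, 15.8, 58.6])]
drive_roller [(0.62, [222.3, 193.7, 16.1, 78.2]), (0.25, [250.0, 196.0, 59.5, 61.2])]
jar [(0.85, [332.7, 240.3, 25.1, 24.4]), (0.74, [252.3, 262.0, 23.6, 20.9]), (0.68, [284.5, 171.4, 19.7, 22.1]), (0.64, [294.5, 202.3, 21.8, 31.5])]
guide_face [(0.67, [158.5, 189.8, 154.0, 84.2])]
jar_a [(0.85, [332.7, 240.3, 25.1, 24.4]), (0.74, [252.3, 262.0, 23.6, 20.9]), (0.68, [284.5, 171.4, 19.7, 22.1]), (0.64, [294.5, 202.3, 21.8, 31.5])]
jar_b [(0.85, [332.7, 240.3, 25.1, 24.4]), (0.74, [252.3, 262.0, 23.6, 20.9]), (0.68, [284.5, 171.4, 19.7, 22.1]), (0.64, [294.5, 202.3, 21.8, 31.5])]
jar_c [(0.85, [332.7, 240.3, 25.1, 24.4]), (0.74, [252.3, 262.0, 23.6, 20.9]), (0.68, [284.5, 171.4, 19.7, 22.1]), (0.64, [294.5, 202.3, 21.8, 31.5])]
label_reel [(0.84, [404.0, 243.5
[... 830 characters left out ...]
(0.96, [306.4, 204.1, 25.0, 34.4]), (0.82, [250.0, 166.7, 13.2, 26.6]), (0.64, [346.6, 138.7, 29.9, 28.6]), (0.59, [279.6, 168.2, 26.4, 26.4])]
jar_b [(0.96, [306.4, 204.1, 25.0, 34.4]), (0.82, [250.0, 166.7, 13.2, 26.6]), (0.64, [346.6, 138.7, 29.9, 28.6]), (0.59, [279.6, 168.2, 26.4, 26.4])]
jar_c [(0.96, [306.4, 204.1, 25.0, 34.4]), (0.82, [250.0, 166.7, 13.2, 26.6]), (0.64, [346.6, 138.7, 29.9, 28.6]), (0.59, [279.6, 168.2, 26.4, 26.4])]
label_reel [(0.52, [191.0, 187.3, 134.5, 103.3])]
lid_box [(0.74, [275.8, 125.2, 56.8, 32.9])]
spray [(0.96, [147.3, 256.3, 39.7, 73.7])]
1.3 [ 0.2264 -0.5826  0.2313] [ 0.      0.8253 -0.5647 -0.    ] 0.08514073147863509 [-0.0856 -0.4579 -0.5223] 0.0187
```

```bash
python3 - <<'E'
import cv2
a=cv2.imread('pics/top0.png'); cv2.imwrite('pics/t_z.png',cv2.resize(a[150:300,130:330],None,fx=4,fy=4,interpolation=cv2.INTER_CUBIC))
a=cv2.imread('pics/side0.png'); cv2.imwrite('pics/s_z.png',cv2.resize(a[130:280,180:380],None,fx=4,fy=4,interpolation=cv2.INTER_CUBIC))
E
```

```text
(no output)
```

View pics/top0.png

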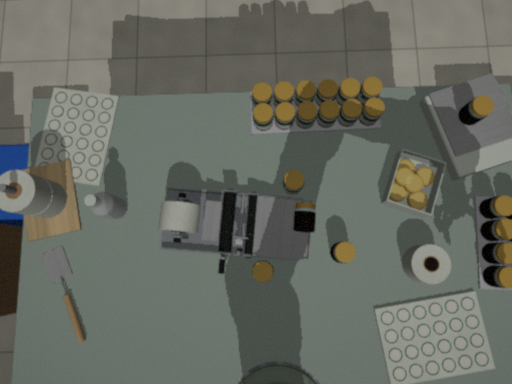

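View pics/t_z.png

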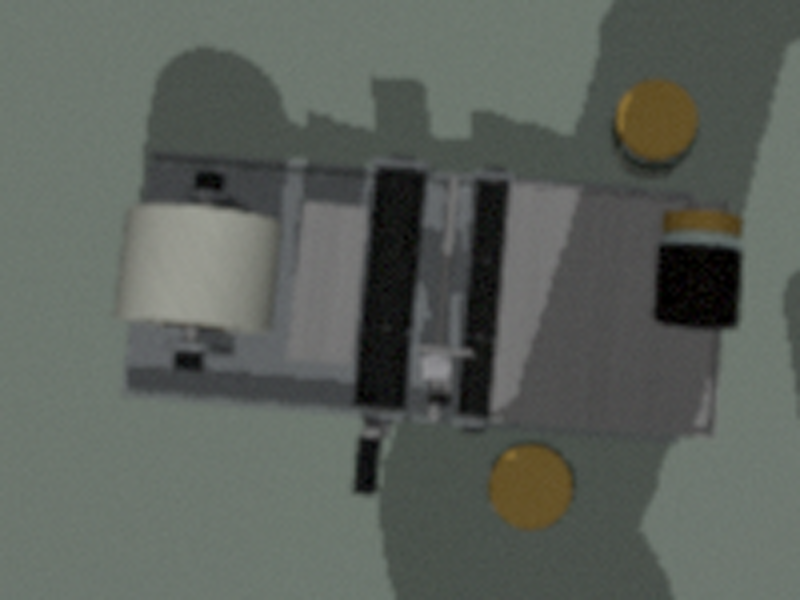

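View pics/s_z.png

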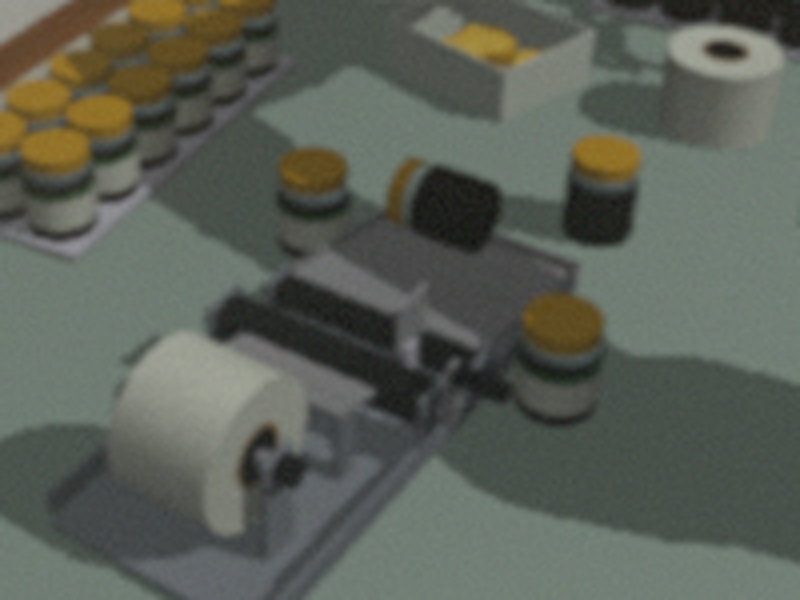

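View pics/side0.png

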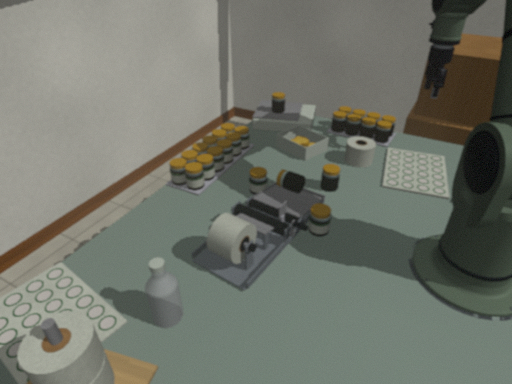

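```bash
cat > fit.py <<'E'
from h import *
from scipy.optimize import minimize
np.set_printoptions(precision=4,suppress=True)
def cyl(c,ax,r,L,n=24):
    ax=ax/np.linalg.norm(ax); a=np.cross(ax,[0,0,1.]); 
    if np.linalg.norm(a)<.1: a=np.array([1.,0,0])
    a/=np.linalg.norm(a); b=np.cross(ax,a); th=np.linspace(0,2*np.pi,n,endpoint=False)
    return np.vstack([c+s*ax*L/2+r*(np.cos(t)*a+np.sin(t)*b) for s in(-1,1) for t in th])
S=4
def rend(d,P):
    q=np.array([proj(d,p) for p in P]); h=cv2.convexHull(((q+.5)*S).astype(np.float32)).astype(np.int32)
    m=np.zeros((384*S,512*S),np.uint8); cv2.fillConvexPoly(m,h,1); return m
def up(m): return cv2.resize(m.astype(np.float32),None,fx=S,fy=S,interpolation=cv2.INTER_LINEAR)>.5
def iou(a,b): return (a&b).sum()/(a|b).sum()
def T(p):
    c,s=np.cos(p[2]),np.sin(p[2]); return np.array([[c,-s,0],[s,c,0],[0,0,1]]),np.array([p[0],p[1],0])
E
python3 - <<'E'
from fit import *
obs={}
for c in ['top','side']:
    d=get_image(c)
    for n in ['front_roller','drive_roller','jar']:
        obs[c,n]=(d,regions_of(n,c))
import pickle; pickle.dump(obs,open('obs.pkl','wb'))
M={}
for c in ['top','side']:
    for n in ['front_roller','drive_roller']:
        M[c,n]=up(obs[c,n][1][0]['region'])
G={'front_roller':([0,0,.040],.012,.166),'drive_roller':([.066,0,.055],.018,.166)}
def cost(p,keys=None):
    R,t=T(p); s=0
    for k in keys or M:
        c0,r,L=G[k[1]]; s+=1-iou(rend(obs[k][0],cyl(R@np.array(c0)+t,R[:,1],r,L))>0,M[k])
    return s
d=obs['top','front_roller'][0]
x0=atz(d,250.5,222,.045); p0=[x0[0],x0[1],np.pi/2]
for ks in [None,[k for k in M if k[0]=='top'],[k for k in M if k[0]=='side']]:
    r=minimize(cost,p0,args=(ks,),method='Nelder-Mead',options=dict(initial_simplex=np.array([p0,[p0[0]+.015,p0[1],p0[2]],[p0[0],p0[1]+.015,p0[2]],[p0[0],p0[1],p0[2]+.1]]),xatol=1e-4,fatol=1e-4))
    print(r.x,r.fun,[(k,round(cost(r.x,[k]),3)) for k in M])
for c in ['top','side']:
    for r in obs[c,'jar'][1]: print(c,r['score'],r['extent'])
E
```

```text
[0.5254 0.0611 1.4651] 1.0059455760910554 [(('top', 'front_roller'), np.float64(0.121)), (('top', 'drive_roller'), np.float64(0.162)), (('side', 'front_roller'), np.float64(0.278)), (('side', 'drive_roller'), np.float64(0.445))]
[0.5251 0.0617 1.4674] 0.27482734943693565 [(('top', 'front_roller'), np.float64(0.117)), (('top', 'drive_roller'), np.float64(0.158)), (('side', 'front_roller'), np.float64(0.282)), (('side', 'drive_roller'), np.float64(0.452))]
[0.5316 0.0593 1.4651] 0.7091291944744097 [(('top', 'front_roller'), np.float64(0.232)), (('top', 'drive_roller'), np.float64(0.205)), (('side', 'front_roller'), np.float64(0.28)), (('side', 'drive_roller'), np.float64(0.43))]
top 0.93 [332.1, 240.4, 25.1, 25.4]
top 0.74 [252.9, 262.1, 17.8, 20.3]
top 0.56 [284.7, 170.5, 20.5, 28.2]
side 0.92 [304.6, 204.6, 29.6, 33.7]
side 0.68 [277.3, 169.9, 30.4, 26.0]
side 0.65 [250.7, 164.5, 14.8, 30.1]
side 0.6 [318.2, 164.1, 21.1, 27.1]
```

```bash
cat > ov.py <<'E'
from fit import *
import sys
def overlay(img,d,p,jars,gy,out,box,f=4):
    R,t=T(p); W=lambda q:R@np.array(q)+t
    x0,y0,w,h=box
    im=cv2.resize(img[y0:y0+h,x0:x0+w],None,fx=f,fy=f,interpolation=cv2.INTER_CUBIC)
    pt=lambda X:tuple(int(v) for v in ((proj(d,X)-[x0,y0]+.5)*f))
    def hull(P,col):
        q=np.array([pt(X) for X in P]); cv2.polylines(im,[cv2.convexHull(q)],True,col,1)
    hull(cyl(W([0,0,.04]),R[:,1],.012,.166),(0,0,255)); hull(cyl(W([.066,0,.055]),R[:,1],.018,.166),(0,0,255))
    for j in jars: hull(cyl(W(j),R[:,1],.030,.078),(255,0,255))
    a=np.radians(10); fx=-.014-.157*np.cos(a); fz=.0487-.157*np.sin(a)
    hull([W([fx,-.085,fz]),W([fx,.085,fz]),W([-.014,.085,.0487]),W([-.014,-.085,.0487])],(0,255,255))
    hull([W([.018,gy,.058]),W([.054,gy,.058]),W([.054,gy,.1]),W([.018,gy,.1])],(0,255,0))
    cv2.imwrite(out,im)
E
cat > mk.py <<'E'
from ov import *
import pickle
o=pickle.load(open('obs.pkl','rb'))
def go(p,jars,gy,tag):
    for c,b in [('top',(130,150,200,150)),('side',(180,130,200,150))]:
        d=o[c,'jar'][0]; overlay(d['frame'][:,:,::-1].copy(),d,p,jars,gy,f'pics/ov_{c}{tag}.png',b)
if __name__=='__main__':
    go([.5254,.0613,1.466],[[-.152,-.02,.055]],.04,'1')
E
python3 mk.py
```

```text
(no output)
```

View pics/ov_top1.png

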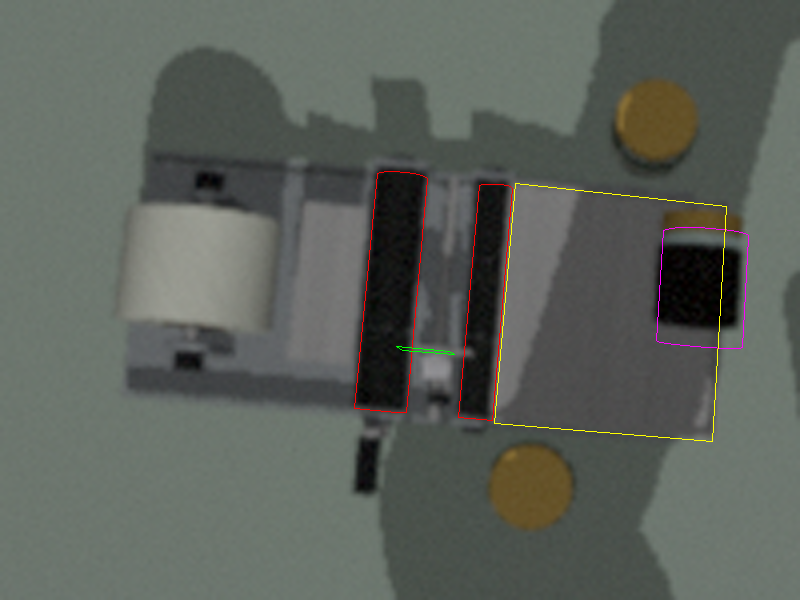

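View pics/ov_side1.png

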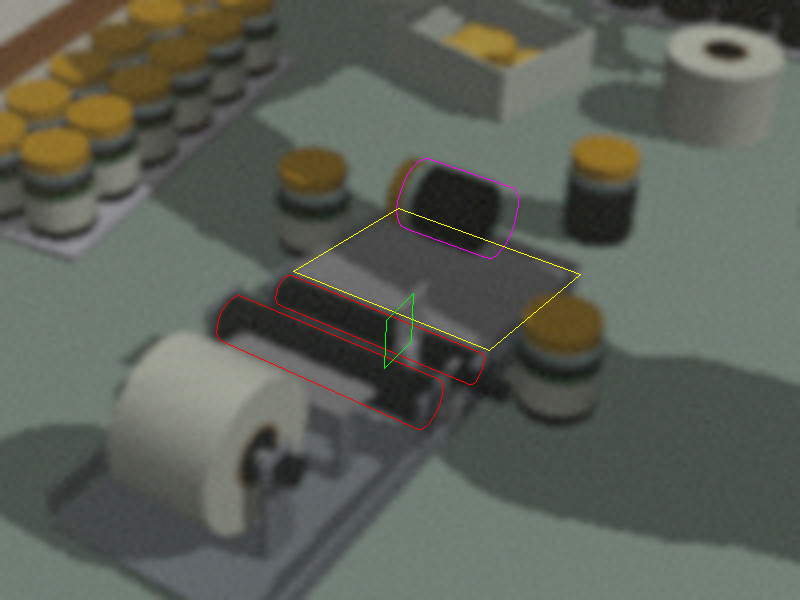

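```bash
cat >> mk.py <<'E'
E
python3 - <<'E'
from mk import *
from scipy.spatial.transform import Rotation as Ro
p=[.5256,.0615,1.466]
go(p,[[-.152,-.034,.055]],.036,'2')
R,t=T(p); L=lambda X:R.T@(np.array(X)-t)
d=o['top','jar'][0]
for n,u,v in [('a',130+656/4,150+120/4),('b',130+531/4,150+487/4),('c',344.5,252.5),('reel',430.5,264)]:
    X=atz(d,u-.5,v-.5,.078); print(n,X,L(X))
s=sense(); print(s['time'])
for q in [[-.215,-.029,.2],[-.215,-.029,.043],[-.2,-.029,.043]]: print(R@np.array(q)+t)
print('pixel guide',atz(d,130+440/4,150+352/4,.1),L(atz(d,130+440/4,150+352/4,.1)))
E
```

```text
a [ 0.6463 -0.0618  0.078 ] [-0.11  -0.133  0.078]
b [0.3961 0.0314 0.078 ] [-0.0434  0.1256  0.078 ]
c [ 0.4425 -0.1911  0.078 ] [-0.2599  0.0562  0.078 ]
reel [ 0.4067 -0.419   0.078 ] [-0.4903  0.068   0.078 ]
1.7
[ 0.532  -0.1554  0.2   ]
[ 0.532  -0.1554  0.043 ]
[ 0.5335 -0.1404  0.043 ]
pixel guide [0.4858 0.0886 0.1   ] [0.0228 0.0424 0.1   ]
```

View pics/ov_top2.png

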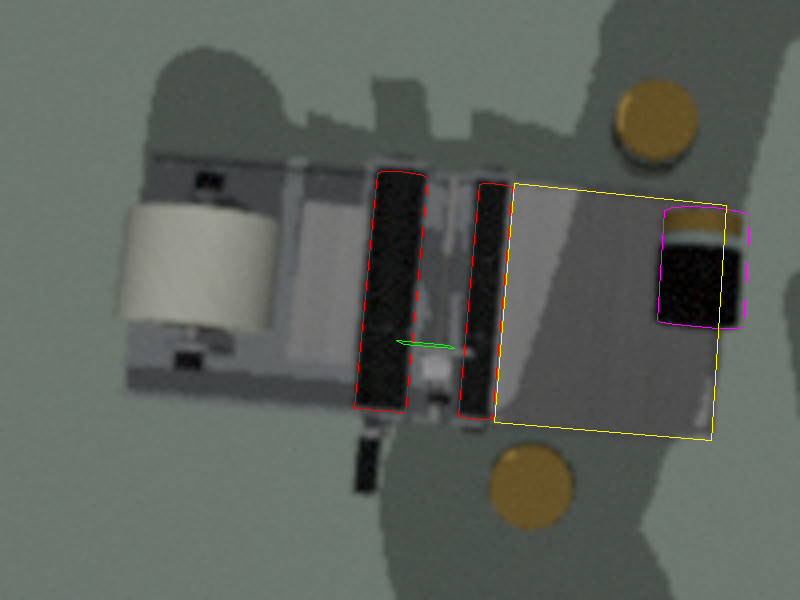

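View pics/ov_side2.png

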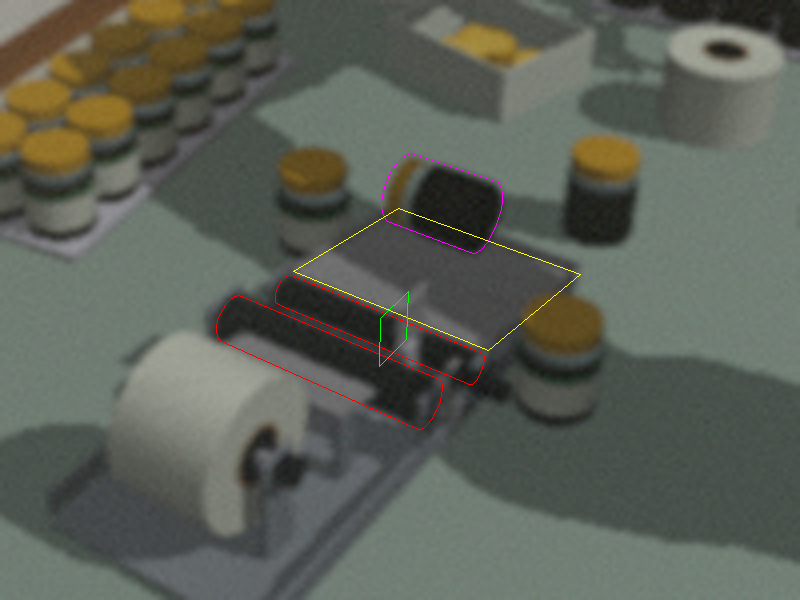

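```bash
python3 -m handwheel '[0,0,0,0,0,-0.98,0.25,0,0,0,0,0,-0.98,0.25,0,0,0,0,0,-0.98,0.25,0,0,0,0,0,-0.98,0.25,0,0,0,0,0,-0.98,0.25,0,0,0,0,0,-0.98,0.25,0,0,0,0,0,-0.98,0.25,0,0,0,0,0,-0.98,0.25,0,0,0,0,0,0,0.25]'
```

```text
time: 2.6
eef_pos: [0.2263, -0.5826, 0.2312]
orientation: [-0.0, 0.999, -0.051, 0.0]
wrist_force: [0.3, -0.2, -0.8]
opening: 0.0216
```

```bash
python3 -m handwheel '[0.43,-0.76,0,0,0,0,0.25,0.43,-0.76,0,0,0,0,0.25,0.43,-0.76,0,0,0,0,0.25,0.43,-0.76,0,0,0,0,0.25,0.43,-0.76,0,0,0,0,0.25,0.43,-0.76,0,0,0,0,0.25,0.43,-0.76,0,0,0,0,0.25,0.43,-0.76,0,0,0,0,0.25,0.43,-0.76,0,0,0,0,0.25,0.43,-0.76,0,0,0,0,0.25,0.43,-0.7,0,0,0,0,0.25,0,0,0,0,0,0,0.25]'; cat > st.py <<'E'
from h import *
def st():
    s=sense(); p=[.5256,.0615,1.466]; c,sn=np.cos(p[2]),np.sin(p[2])
    e=np.array(s['eef_pos']); dx,dy=e[0]-p[0],e[1]-p[1]
    q=s['orientation']; ang=np.degrees(2*np.arctan2(q[2],q[1]))
    f=s['wrist_force']
    print('t %.2f labTCP %.1f %.1f %.1f mm  toolx %.2f (want -6.0) Flab %.2f %.2f %.2f op %.1f'%(s['time'],1e3*(c*dx+sn*dy),1e3*(-sn*dx+c*dy),1e3*e[2],ang,c*f[0]+sn*f[1],-sn*f[0]+c*f[1],f[2],1e3*s['opening']))
if __name__=='__main__': st()
E
python3 st.py
```

```text
time: 3.8
eef_pos: [0.5083, -0.1894, 0.2315]
orientation: [-0.001, 0.999, -0.052, 0.001]
wrist_force: [-1.1, -1.6, -1.0]
opening: 0.0212
t 3.80 labTCP -251.4 -9.0 231.5 mm  toolx -5.93 (want -6.0) Flab -1.70 0.91 -0.99 op 21.2
```

```bash
python3 -m handwheel '[0.2,-0.36,0.0,0,0,0,0.25,0.18,-0.36,0,0,0,0,0.25,0,0,0.5,0,0,0,0.25,0,0,0.7,0,0,0,0.25,0,0,0.7,0,0,0,0.25,0,0,0.7,0,0,0,0.25,0,0,0.5,0,0,0,0.25,0,0,0.25,0,0,0,0.25,0,0,0,0,0,0,0.25]';python3 st.py; python3 - <<'E'
from h import *
for c,b in [('top',(230,150,120,120)),('side',(240,110,120,120))]:
    snap(c,c+'1.png'); a=cv2.imread(f'pics/{c}1.png'); x,y,w,h=b
    cv2.imwrite(f'pics/{c}1z.png',cv2.resize(a[y:y+h,x:x+w],None,fx=5,fy=5,interpolation=cv2.INTER_CUBIC))
E
```

```text
time: 4.7
eef_pos: [0.5273, -0.1608, 0.0627]
orientation: [-0.0, 0.999, -0.054, -0.001]
wrist_force: [0.8, -0.4, 0.8]
opening: 0.0211
t 4.70 labTCP -220.9 -24.9 62.7 mm  toolx -6.16 (want -6.0) Flab -0.29 -0.81 0.85 op 21.1
```

View pics/top1z.png

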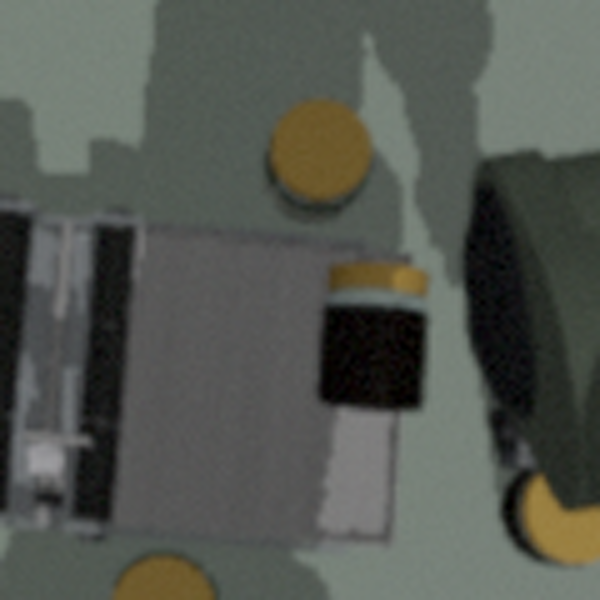

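View pics/side1z.png

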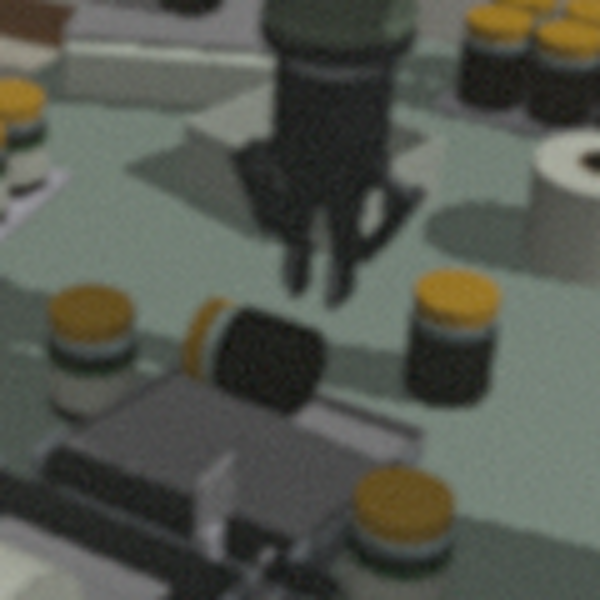

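```bash
python3 - <<'E'
from mk import *
s=sense(); d=o['side','jar'][0]; print((proj(d,s['eef_pos'])-[240,110]+.5)*5)
E
python3 -m handwheel '[0.06,-0.1,0.1,0,0,0,0.25,0,-0.1,0.15,0,0,0,0.25,0,0,0.12,0,0,0,0.25,0,0,0,0,0,0,0.25]';python3 st.py
```

```text
[315.7405 297.9587]
time: 5.2
eef_pos: [0.5316, -0.1509, 0.0445]
orientation: [-0.0, 0.999, -0.052, -0.001]
wrist_force: [-0.1, -0.6, -0.3]
opening: 0.021
t 5.20 labTCP -210.6 -28.2 44.5 mm  toolx -6.01 (want -6.0) Flab -0.63 0.04 -0.33 op 21.0
```

```bash
python3 -m handwheel '[0,-0.08,0,0,0,0,0.25,0,-0.08,0,0,0,0,0.25,0,-0.06,0,0,0,0,0.25,0,-0.06,-0.0,0,0,0,0.25,0,-0.06,-0.01,0,0,0,0.25,0,-0.06,-0.01,0,0,0,0.25,0,-0.06,-0.01,0,0,0,0.25,0,-0.06,-0.01,0,0,0,0.25,0,-0.06,-0.01,0,0,0,0.25]';python3 st.py; cat > look.py <<'E'
from h import *
import sys
n=sys.argv[1]
for c,b in [('top',(220,170,120,90)),('side',(230,130,120,90))]:
    snap(c,f'{c}{n}.png'); a=cv2.imread(f'pics/{c}{n}.png'); x,y,w,h=b
    a=cv2.resize(a[y:y+h,x:x+w],None,fx=6,fy=6,interpolation=cv2.INTER_CUBIC); a=cv2.convertScaleAbs(a,alpha=1.6)
    cv2.imwrite(f'pics/{c}{n}z.png',a)
E
python3 look.py 2
```

```text
time: 6.1
eef_pos: [0.5351, -0.1223, 0.0479]
orientation: [0.0, 0.999, -0.053, 0.0]
wrist_force: [0.0, -1.8, 0.5]
opening: 0.0213
t 6.10 labTCP -181.8 -28.6 47.9 mm  toolx -6.04 (want -6.0) Flab -1.80 -0.22 0.48 op 21.3
```

View pics/top2z.png

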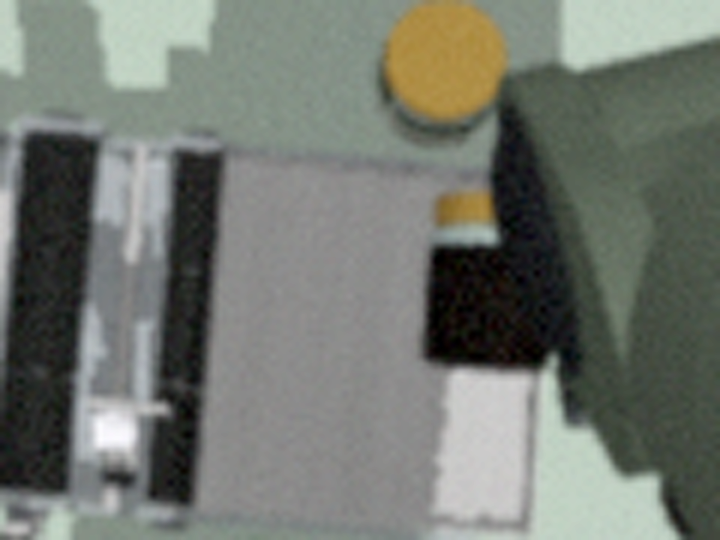

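View pics/side2z.png

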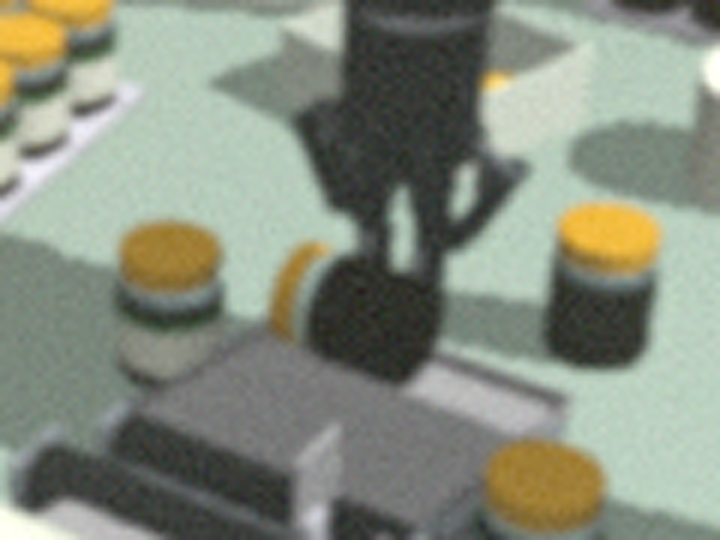

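```bash
python3 -m handwheel '[0,-0.08,-0.015,0,0,0,0.25,0,-0.1,-0.018,0,0,0,0.25,0,-0.1,-0.018,0,0,0,0.25,0,-0.1,-0.018,0,0,0,0.25,0,-0.1,-0.018,0,0,0,0.25,0,-0.1,-0.018,0,0,0,0.25,0,-0.1,-0.018,0,0,0,0.25,0,-0.1,-0.018,0,0,0,0.25,0,-0.1,-0.018,0,0,0,0.25,0,-0.1,-0.018,0,0,0,0.25,0,-0.08,-0.018,0,0,0,0.25,0,-0.05,-0.01,0,0,0,0.25]';python3 st.py; 
python3 look.py 3
```

```text
time: 7.4
eef_pos: [0.541, -0.0668, 0.0582]
orientation: [-0.0, 0.999, -0.052, 0.0]
wrist_force: [-0.9, -0.6, 0.6]
opening: 0.0215
t 7.40 labTCP -126.0 -28.7 58.2 mm  toolx -6.02 (want -6.0) Flab -0.69 0.87 0.57 op 21.5
```

View pics/top3z.png

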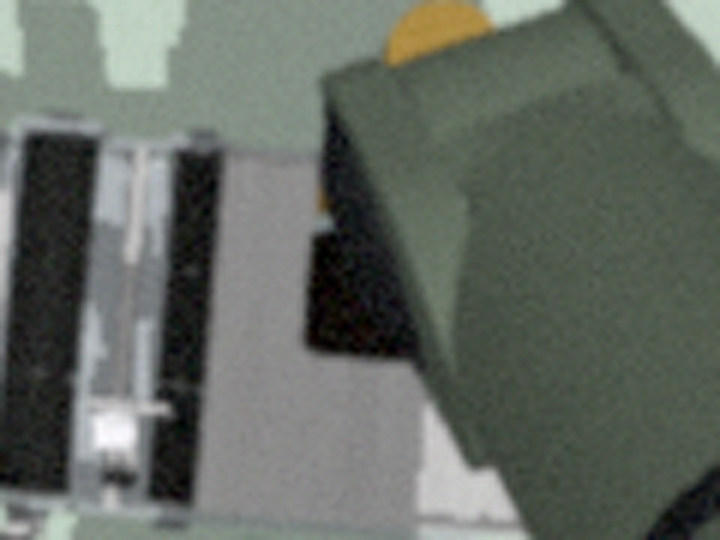

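View pics/side3z.png

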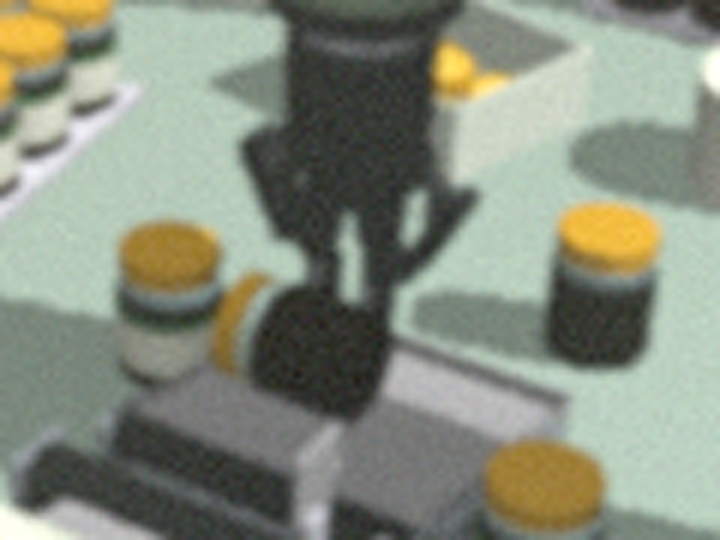

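```bash
python3 -m handwheel '[0,-0.08,-0.015,0,0,0,0.25,0,-0.12,-0.021,0,0,0,0.25,0,-0.12,-0.021,0,0,0,0.25,0,-0.12,-0.021,0,0,0,0.25,0,-0.12,-0.021,0,0,0,0.25,0,-0.12,-0.021,0,0,0,0.25,0,-0.12,-0.021,0,0,0,0.25,0,-0.12,-0.021,0,0,0,0.25,0,-0.12,-0.021,0,0,0,0.25,0,-0.12,-0.021,0,0,0,0.25,0,-0.1,-0.018,0,0,0,0.25,0,-0.05,-0.01,0,0,0,0.25]';python3 st.py; 
python3 look.py 4
```

```text
time: 8.7
eef_pos: [0.5479, -0.0014, 0.0698]
orientation: [-0.0, 0.999, -0.052, 0.0]
wrist_force: [0.3, -1.4, 0.5]
opening: 0.0213
t 8.70 labTCP -60.3 -28.7 69.8 mm  toolx -6.01 (want -6.0) Flab -1.35 -0.39 0.48 op 21.3
```

View pics/side4z.png

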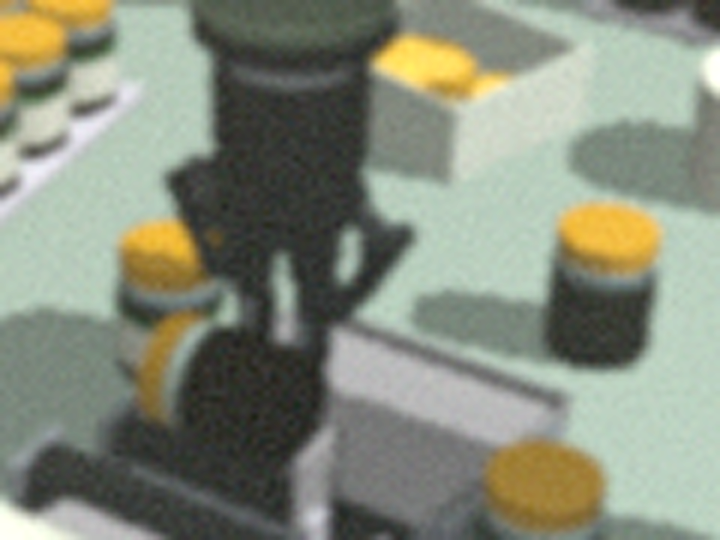

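View pics/top4z.png

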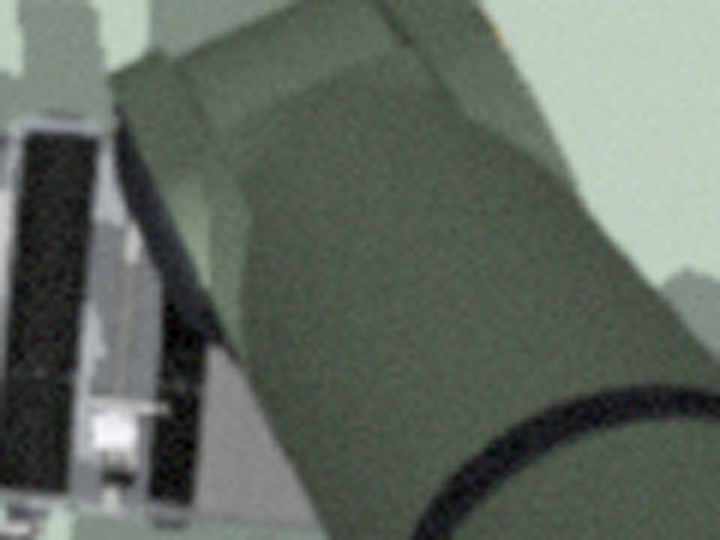

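```bash
python3 -m handwheel '[0,-0.07,-0.013,0,0,0,0.25,0,-0.08,-0.014,0,0,0,0.25,0,-0.08,-0.01,0,0,0,0.25,0,-0.08,0,0,0,0,0.25,0,-0.08,0,0,0,0,0.25,0,-0.08,0,0,0,0,0.25,0,-0.08,0,0,0,0,0.25,0,-0.08,0,0,0,0,0.25,0,-0.07,0,0,0,0,0.25,0,0,0,0,0,0,0.25,0,0,0,0,0,0,0.25]';python3 st.py; 
python3 look.py 5
```

```text
time: 9.9
eef_pos: [0.5515, 0.0327, 0.0715]
orientation: [0.0, 0.999, -0.053, -0.0]
wrist_force: [-0.1, -0.5, 0.3]
opening: 0.0213
t 9.90 labTCP -26.0 -28.7 71.5 mm  toolx -6.03 (want -6.0) Flab -0.49 0.02 0.28 op 21.3
```

View pics/side5z.png

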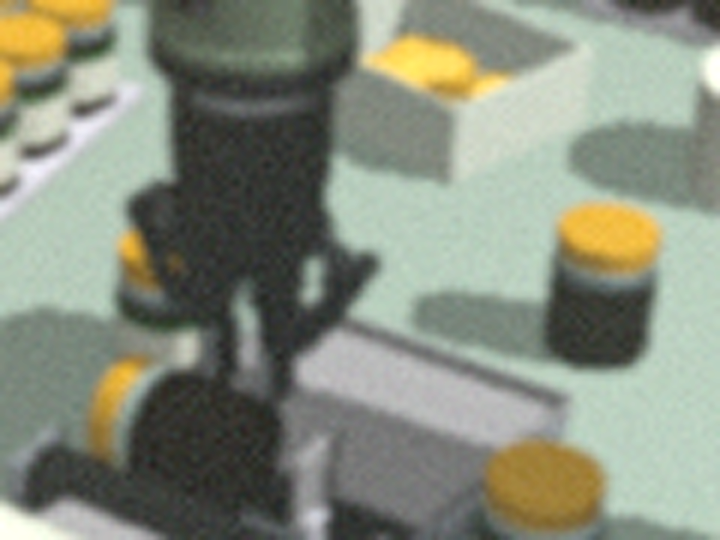

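```bash
python3 -m handwheel '[0,0.2,0,0,0,0,0.25,0,0.3,0,0,0,0,0.25,0,0,-0.3,0,0,0,0,0,0,-0.5,0,0,0,0,0,0,-0.5,0,0,0,0,0.3,0,-0.2,0,0,0,0,0.4,-0.3,0,0,0,0,0,0.4,-0.4,0,0,0,0,0,0.4,-0.4,0,0,0,0,0,0,-0.3,0,0,0,0,0,0,0,0,0,0,0,0]';python3 st.py; 
python3 look.py 6
```

```text
time: 11.1
eef_pos: [0.6306, 0.0716, 0.147]
orientation: [-0.001, 0.999, -0.052, -0.0]
wrist_force: [-1.0, -0.2, 0.3]
opening: -0.0004
t 11.10 labTCP 21.0 -103.3 147.0 mm  toolx -5.92 (want -6.0) Flab -0.32 0.96 0.26 op -0.4
```

View pics/side6z.png

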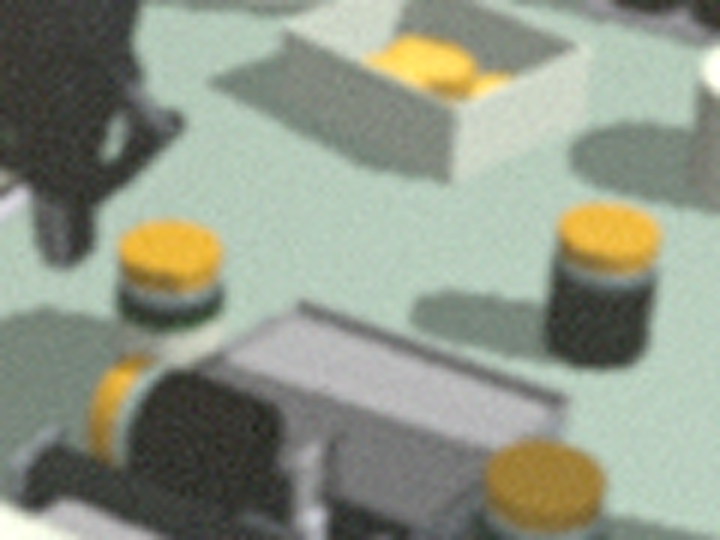

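View pics/top6z.png

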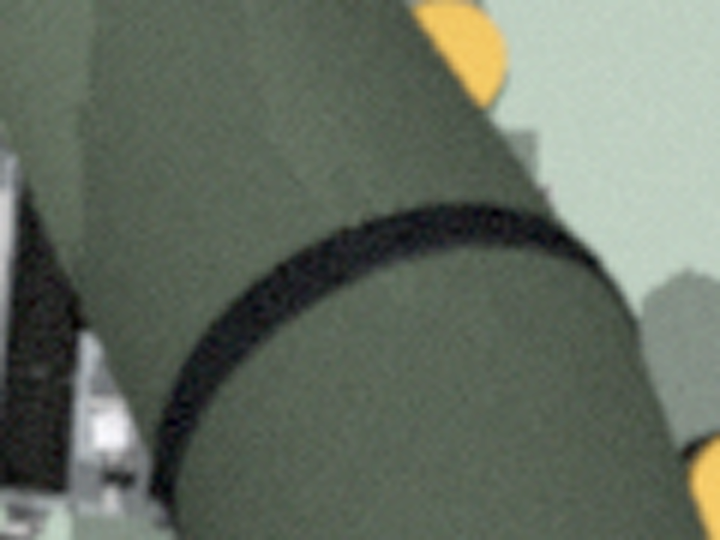

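```bash
python3 - <<'E'
from mk import *
d=o['side','jar'][0]; a=cv2.imread('pics/side6.png')
overlay(a,d,[.5256,.0615,1.466],[[.022,-.034,.076]],.042,'pics/ov6.png',(210,130,120,110),6)
E
```

View pics/ov6.png

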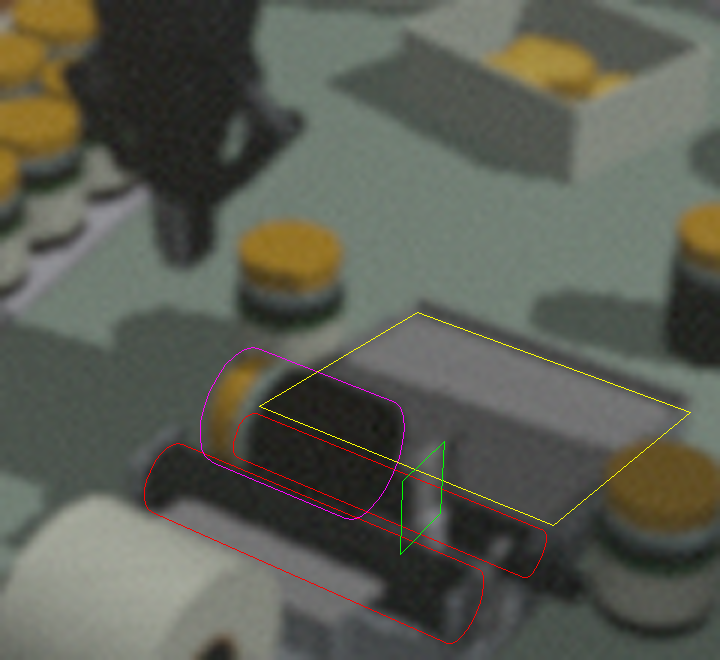

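```bash
python3 -m handwheel '[0,0,0.3,0,0,0,0,0,0,0.5,0,0,0,0,0,0,0.5,0,0,0,0,0,0,0.36,0,0,0,0,0,0,0,0,0,0,0,-0.08,0,0,0,0,0,0,-0.08,0,0,0,0,0,0,-0.08,0,0,0,0,0,0,-0.08,0,0,0,0,0,0,-0.08,0,0,0,0,0,0,-0.08,0,0,0,0,0,0]';python3 st.py; 
python3 look.py 7
```

```text
time: 12.3
eef_pos: [0.6072, 0.0721, 0.0641]
orientation: [-0.0, 0.999, -0.053, 0.001]
wrist_force: [3.6, -0.7, 4.4]
opening: 0.0001
t 12.30 labTCP 19.1 -80.1 64.1 mm  toolx -6.05 (want -6.0) Flab -0.30 -3.68 4.42 op 0.1
```

View pics/side7z.png

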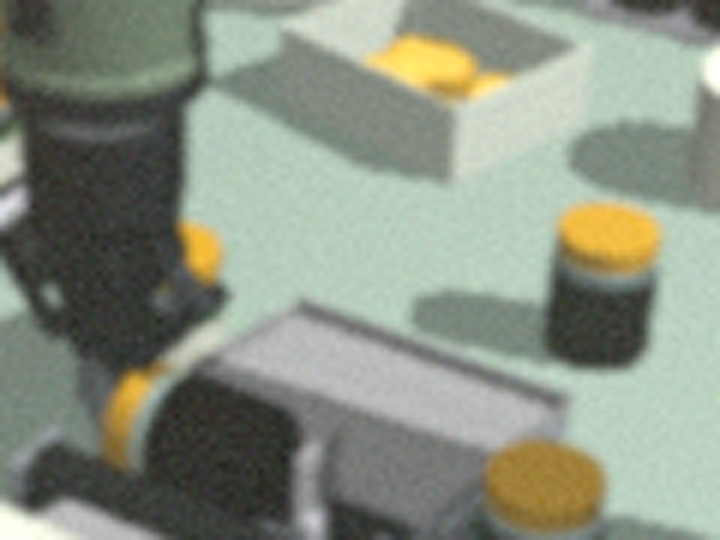

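```bash
python3 -m handwheel '[0.06,0,0,0,0,0,0,0.06,0,-0.06,0,0,0,0,0,-0.04,-0.1,0,0,0,0,0,0,-0.03,0,0,0,0,-0.06,0,0,0,0,0,0,-0.06,0,0,0,0,0,0,-0.06,0,0,0,0,0,0,-0.06,0,0,0,0,0,0,-0.04,0,0,0,0,0,0]';python3 st.py; 
python3 look.py 8
```

```text
time: 13.3
eef_pos: [0.5989, 0.075, 0.073]
orientation: [-0.0, 0.999, -0.053, 0.0]
wrist_force: [1.9, -0.5, 0.5]
opening: -0.0003
t 13.30 labTCP 21.1 -71.5 73.0 mm  toolx -6.03 (want -6.0) Flab -0.26 -1.94 0.52 op -0.3
```

View pics/side8z.png

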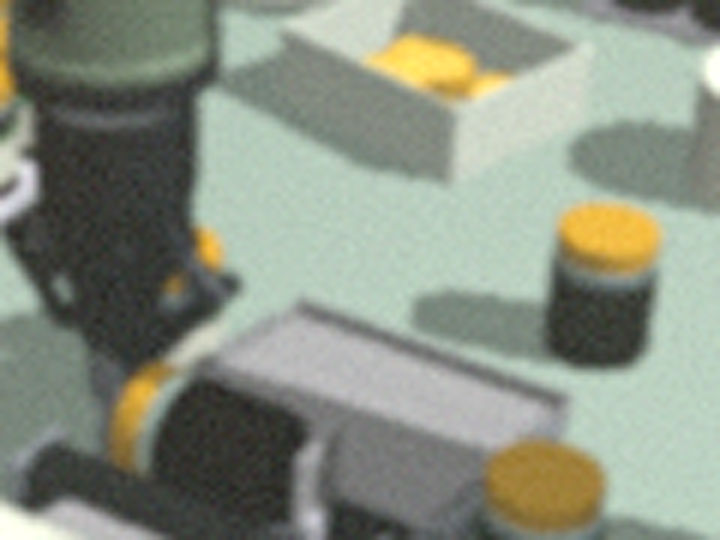

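```bash
python3 -m handwheel '[-0.05,0,0,0,0,0,0,-0.06,0,0,0,0,0,0,-0.06,0,0,0,0,0,0,-0.06,0,0,0,0,0,0,-0.06,0,0,0,0,0,0,-0.04,0,0,0,0,0,0]';python3 st.py;python3 -m handwheel '[-0.04,0,0,0,0,0,0]';python3 st.py;python3 -m handwheel '[-0.04,0,0,0,0,0,0]';python3 st.py;python3 look.py 9
```

```text
time: 14.0
eef_pos: [0.5825, 0.0767, 0.073]
orientation: [-0.0, 0.999, -0.053, 0.0]
wrist_force: [2.2, -0.9, 0.4]
opening: 0.0001
t 14.00 labTCP 21.1 -55.0 73.0 mm  toolx -6.03 (want -6.0) Flab -0.65 -2.28 0.42 op 0.1
time: 14.1
eef_pos: [0.5813, 0.0769, 0.0732]
orientation: [-0.0, 0.999, -0.053, 0.001]
wrist_force: [13.5, -2.5, -0.7]
opening: -0.0001
t 14.10 labTCP 21.1 -53.8 73.2 mm  toolx -6.04 (want -6.0) Flab -1.08 -13.66 -0.70 op -0.1
time: 14.2
eef_pos: [0.5812, 0.077, 0.0738]
orientation: [-0.001, 0.999, -0.053, 0.003]
wrist_force: [22.6, -3.6, -0.1]
opening: 0.0002
t 14.20 labTCP 21.2 -53.7 73.8 mm  toolx -6.06 (want -6.0) Flab -1.18 -22.82 -0.13 op 0.2
```

View pics/side9z.png

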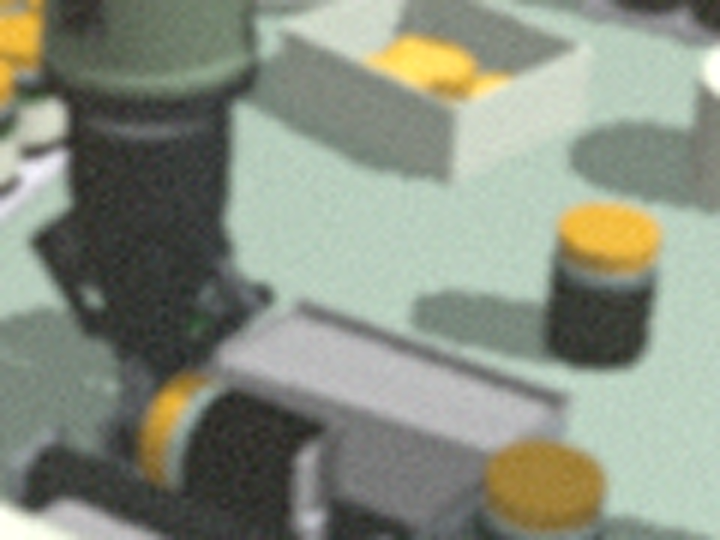

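```bash
python3 -m handwheel '[0.02,0,0,0,0,0,0,0.02,0,0,0,0,0,0,0.02,0,0,0,0,0,0,0.04,0,0,0,0,0,0,0.1,0,0,0,0,0,0,0.3,0,0,0,0,0,0,0,0,-0.3,0,0,0,0,0,0,-0.8,0,0,0,0,0,0.5,-0.8,0,0,0,0,0.5,0.5,0,0,0,0,0,0.7,0.8,0,0,0,0,0,0,0,0,0,0,0,0]';python3 st.py;python3 look.py 10; python3 - <<'E'
from mk import *
d=o['side','jar'][0]; a=cv2.imread('pics/side10.png')
overlay(a,d,[.5256,.0615,1.466],[[.022,.003,.076]],.042,'pics/ov10.png',(210,130,120,110),6)
E
```

```text
time: 15.5
eef_pos: [0.654, -0.0255, 0.1687]
orientation: [0.001, 0.998, -0.056, 0.001]
wrist_force: [-1.5, -0.2, -0.2]
opening: -0.0001
t 15.50 labTCP -73.1 -136.8 168.7 mm  toolx -6.43 (want -6.0) Flab -0.38 1.52 -0.24 op -0.1
```

View pics/ov10.png

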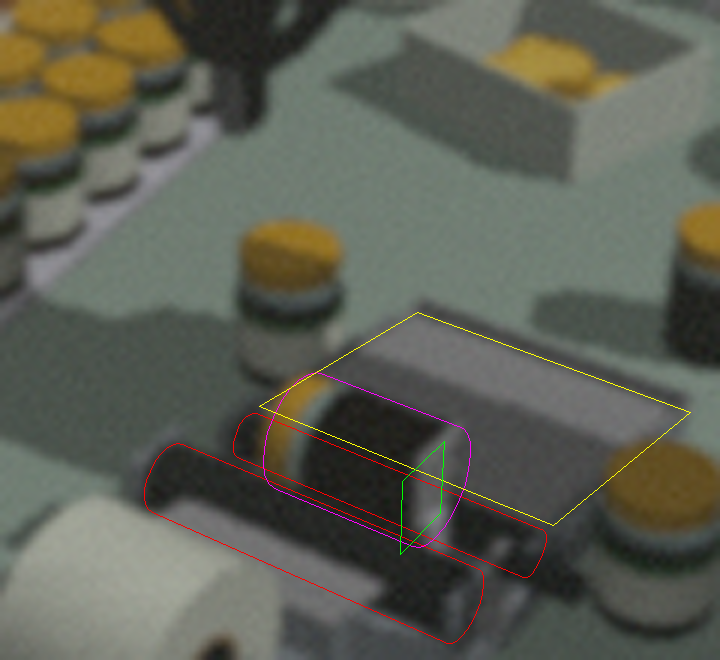

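View pics/top10z.png

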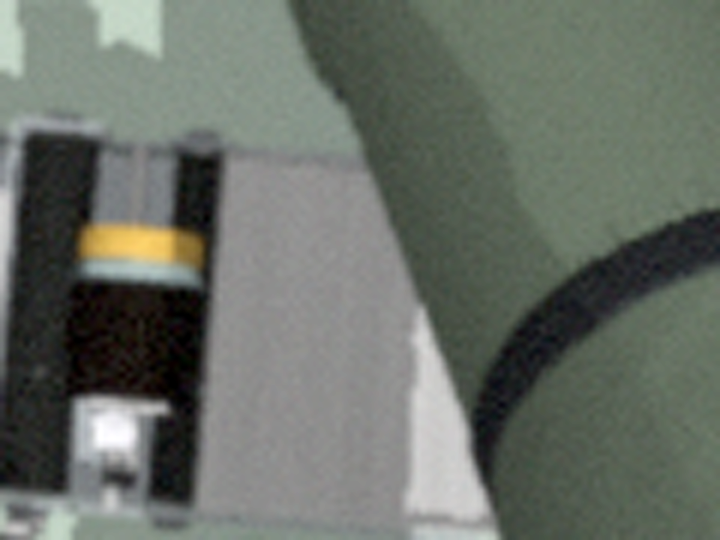

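```bash
python3 -m handwheel '[0,0,0,0,0,0,0,0,0,0,0,0,0,0,0,0,0,0,0,0,0]'; python3 - <<'E'
from h import *
a=cv2.imread('pics/top10.png').astype(int)[200:245,225:260]; d=snap('top','top11.png'); b=cv2.imread('pics/top11.png').astype(int)[200:245,225:260]
print(abs(a-b).mean(), abs(a-b).max())
t0=cv2.imread('pics/side0.png');t1=snap('side','side11.png'); 
for n in ['jar','jar_a']: print([(round(r['score'],2),r['extent']) for r in regions_of(n,'side')])
print(sign_off())
E
```

```text
time: 15.9
eef_pos: [0.6518, -0.0179, 0.1683]
orientation: [-0.0, 0.999, -0.052, 0.0]
wrist_force: [0.1, 0.1, -0.4]
opening: 0.0001
3.2416931216931215 21
[(0.91, [319.1, 161.7, 18.7, 29.4]), (0.87, [254.3, 190.4, 32.3, 29.0]), (0.87, [246.2, 167.0, 19.5, 25.5]), (0.86, [305.3, 203.2, 28.3, 34.6])]
[(0.91, [319.1, 161.7, 18.7, 29.4]), (0.87, [254.3, 190.4, 32.3, 29.0]), (0.87, [246.2, 167.0, 19.5, 25.5]), (0.86, [305.3, 203.2, 28.3, 34.6])]
the job is handed in; nothing more can be done
None
```

I loaded the jar and handed the job in at about 16 s. It was rolled up the ramp with two fingers behind it and dropped into the cradle. I then pushed it endways until its base met the guide plate, and drew the hand back and up.

- **Endways push:** it stopped firmly against the guide. The force rose from about 2 N to 23 N while the hand moved only about 1 mm.
- **Final pictures:** the jar lies on both rollers with its base at the guide plate. Two top views about half a second apart differed only by what looked like picture noise, so it appeared still. The standing jars in view, jar_a, jar_b and jar_c, are where they were.
- **Hand at the end:** it was clear of everything, with the wrist force near zero.

**What went wrong or disagreed:**
- On the first endways push, the wide part of the gripper seemed to catch the edge of the lid, with about 4 N upward on the tool. I backed off, raised the tool about 9 mm and pushed again cleanly.
- The side camera showed things about 3 mm away from where my fit of the labeller's pose put them. The seating is therefore confirmed by the contact force and the pictures, not by an independent measurement to the millimetre.
- I did not measure the distances to the other bystanders (label reel, lid box and spray).

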